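# Raking light on a wax seal

### The arm

A 6-joint arm with a two-finger parallel gripper is mounted at the origin on the work surface. World frame = base frame: x ahead of the robot, y to its left, z up, the work surface at z = 0. Lengths are in mm, angles in rad, forces in N, time in s.
With the tool pointing down it reaches from about 250 to 775 mm from the base axis. Payload 4 kg.
Tool frame: the origin (TCP) lies midway between the tips of the shut fingers; the grasp point (between the pads) lies env.hold_point_z behind it (env.hold_point_z is the distance from the TCP to the grasp point, in mm); z points along the fingers, y is the line along which they close (so a half turn about z gives the same grasp; the last joint's range is limited). The gripper opens to 94 mm and grips with 3 to 60 N. Pads are 16 mm wide; open, the fingers measure 119 mm over their backs; the gripper's body (75 mm by 177 mm) begins 78 mm behind the grasp point.
Start: joints at [-1.398, 0.087, 1.371, -0, 1.684, -0.103], TCP at [149.771, -529.234, 205.506] pointing down, gripper open.
Joint ranges: [-3.1, 3.1], [-0.76, 2.03], [0.27, 2.55], [-1.08, 4.22], [0.17, 2.65], [-2.57, 2.57]. Speed limits (rad/s): [2.79, 2.79, 3.14, 3.14, 3.14, 3.14].

### API

Orientations are given as [roll, pitch, yaw] about the fixed x, y, z axes, in that order (R = Rz(yaw) Ry(pitch) Rx(roll)).
In Python, from bench import monitor, eyes, hand_in, env gives the robot as it stands.
- The arm moves only by the tool send_rows, never from a script. Its argument "moves" is a list of rows, each a list of 3 entries, a list of its own where there are three numbers: the shift along the tool's x, y, z as a fraction of full scale, then the turn, a rotation vector about the tool's x, y, z as a fraction of full scale, then the closure, from -1 (fully open) to 1 (shut). In form: [[[x, y, z], [ax, ay, az], jaw], ...]. A call has exactly 10 rows; each row shifts and turns the commanded pose from where the row before left it, along the tool's axes as they then stand; what a row does not reach is not made up. Full scale, the value 1, is 6 cm for a shift and pi rad for a turn. A row lasts 1/8 s, in which the tool goes at most 62.5 mm and 10.7 degrees, less where a joint would pass 70% of its speed; a pose out of reach is approached as far as the arm can. A call with a number of a shift or a turn outside -1 to 1 is refused whole. A call with a gripper value outside its range is refused whole. The fingers move at their own pace and stop on an object; "squeeze" is the grip in N (left out, the last holds). Time passes only in rows, so rows that do not move let the fingers close, or fill a call up. It gives the time, the measured TCP pose, the force, the opening and the grip force at its end, in the units of the state.
- monitor.get_state(): the state, without advancing time (a new reading comes with each control period).
- eyes.read_camera(name): name is "scene" or "top" or "wrist"; returns the picture (400x640x3 uint8, red, green, blue); there is no depth.
- eyes.camera_model(name): a dict with "vfov" (degrees; the focal length in pixels is half the picture's height over the tangent of half this angle, whatever the lens; pixels are square), "cx", "cy" (the principal point, pixels), "view" (4x4, takes a point from world to camera coordinates). Camera axes: x right, y up, looking along -z (the intrinsics and any distortion apply to the point x, -y, -z); pixel columns grow to the right and rows downward; lengths in mm; the calibration is good to about 2 mm. A picture is of the moment at which its call begins: read the wrist's pose just before it. camera_model takes no time and is no camera call; for the wrist camera it gives the pose at the moment of the call.
- hand_in(): hands the job in; it is judged then, once.
The state is a dict: "t": time; "qpos": joint angles; "joint_vel": joint speeds; "joint_efforts": joint torques, N m; "ee_pos": TCP position; "orientation": TCP orientation; "wrist_force": force on the tool from outside, world axes, zero at the start; "torque": the same for the moment, N m; "opening": finger opening in mm; "gripper_force": force on a finger pad.
Only numpy, scipy, OpenCV 4.12 (cv2) and the standard library are available. Lean on these libraries where they do the work, as an engineer would, in place of code of your own. Each camera call takes 0.05 s, during which the arm holds its last target. There are 200 camera calls.

### The job

Turn the lock knob of the lamp dock clockwise until it clicks over, so that its steel keeper arm swings off the inspection lamp, then draw the lamp up out of its socket. Tilt it to a slant of about 45 degrees and finish while still holding it raised and still like that, its lens pointing straight at the wax seal on the deed from about 10 cm away. Do not touch the deed or its board, and do not disturb the other things on the table.

Things in the scene. Friction and masses are not known exactly. Their poses are not given: they have to be found in the camera images.
- dock: fixed grey block, 100 mm (its x) by 200 mm (its y) by 80 mm high, with a thin foot plate; origin at the centre of its underside, z up. On its flat top: the lamp's round socket (37 mm across, 72 mm deep) centred at its y = -50 mm, and the lock knob, axis vertical, at y = +50 mm. Stands left or right, turned up to 0.5 rad; the deed is on the other side.
- lockknob (a joint): lock knob's angle, rad, growing clockwise seen from above. Starts at 0 to 0.15, locked: a steel keeper arm (83 x 16 x 5 mm) points from the knob to the lamp, 2 mm above the edge of its collar, so the lamp cannot rise. End stop 1.32, arm swung to the dock's -x side. A spring detent resists from 0.37 up to 0.65 (peak 0.15 N m), then snaps it on to 0.93; elsewhere it stays where left.
- lockknob_grip (a point): point on the knob's axis at the height to grip, 152 mm above the table; turns with the knob. The grip is an upright bar, 44 mm long (this frame's y), 12 mm thick (x), 32 mm high, its top 13 mm above this point, on a 40 mm round skirt whose top is 22 mm below it. The keeper arm points along -y, its top 57 mm below this point.
- lamp: round metal torch-like lamp, 165 mm, about 0.18 kg, standing lens down in the socket. Origin: lens centre; z from lens to tail, light shines along -z. Barrel 34 mm across (0 to 68 mm along z), collar 54 mm (68 to 76), resting on the dock's top: the lens starts 12 mm above the table; bare tail 28 mm across (76 to 165), gripped from above. Centre of mass about 75 mm from the lens.
- lamp_lens (a point): centre of the lamp's lens (the lamp's origin)
- lamp_spot (a point): the point 100 mm in front of the lens on the lamp's axis, where the beam is meant to fall
- deed: a sealed paper on a fixed flat grey board, 180 mm (its x) by 150 mm (its y) by 6 mm; origin at the centre of the board's underside, z up
- seal (a point): centre of the top of the round wax seal on the deed, 42 mm across, its top 10 mm above the table
- jar: bystander, loose: small glass jar with a metal cap, 48 mm across, 65 mm high; origin at its underside's centre
- loupe: bystander, loose: black stand loupe, round, 44 mm across, 34 mm high; origin at its underside's centre
- pot: bystander, loose: open white ceramic pot, 100 mm across, 95 mm high; origin at its underside's centre
- pot_lid: bystander, loose: round wooden lid, 104 mm across, 20 mm high, lying flat; origin at its underside's centre
- tub: bystander, loose: closed round plastic tub, 84 mm across, 110 mm high; origin at its underside's centre
- spatula: bystander, loose: spatula lying flat near the left edge of the work area; leave it alone
- brush: bystander, loose: flat brush lying near the right edge of the work area; leave it alone

How it is judged:
By the outcome, as a careful person would: the job done as asked, in the order asked, and still so for the second after the job is handed in, while the arm keeps its last pose, push and grip.
It also fails if it takes over 54 s, if anything falls off the work surface, if the arm or the gripper's body presses on something with over 40 N, if the wrist force passes 120 N, or if a joint passes its speed limit or range.

## Working session

There is one attempt and no reset: what is moved stays moved. The work goes in short steps, Python scripts to look and compute and a tool call to move; the robot and the scene stay as the last step left them, time stands still between calls to the robot, and variables do not carry over. Pictures are saved under pics/ and viewed, at most 10 in all, crops included, and the job is handed in when it is done.

Besides the shell and the picture viewer there is one more tool, called after "Request:" as name(argument=value, ...), one argument or row to a line, values as JSON. send_rows: Moves the arm, as the interface text tells. Its arguments: {"type":"object","properties":{"moves":{"type":"array","items":{"type":"array"}},"squeeze":{"type":"number"}},"required":["moves"]}

```bash
ls; mkdir -p pics
python3 - <<'E'
from bench import monitor, eyes, env
import cv2
print(monitor.get_state()); print(env.hold_point_z)
for n in ("top","scene"):
    im=eyes.read_camera(n); cv2.imwrite(f"pics/{n}0.png",im[:,:,::-1]); m=eyes.camera_model(n); print(n,m)
E
```

```text
pics
{'t': 0.0, 'qpos': array([-1.39807721e+00,  8.79645056e-02,  1.37223897e+00, -6.23550277e-05,
        1.68359654e+00, -1.03072537e-01]), 'joint_vel': array([ 0.0001699 , -0.0002488 , -0.00031483,  0.00121404, -0.00037268,
       -0.00070942]), 'joint_efforts': array([ 1.48740787e-05, -3.40186429e+01, -3.02421641e+01,  7.17672310e-02,
        3.30538850e-02, -1.57912750e-04]), 'ee_pos': array([ 149.66431068, -528.67639583,  204.3067429 ]), 'orientation': array([-3.13939063e+00, -1.65470087e-04,  2.75784526e-01]), 'wrist_force': array([-0.22246285, -0.40400026,  0.30670108]), 'torque': array([0.02003213, 0.0045796 , 0.02611337]), 'gripper_force': 0.0, 'opening': 94.32987475365455}
18.8
top {'vfov': 42.00696225917224, 'cx': 308.8693071812817, 'cy': 199.85148625500287, 'view': array([[ 2.89894221e-02, -9.99561947e-01,  5.96054148e-03,
        -1.38915870e+01],
       [ 9.94919488e-01,  2.94288921e-02,  9.62764343e-02,
        -5.82767250e+02],
       [-9.64096723e-02,  3.13926069e-03,  9.95336787e-01,
        -1.84355166e+03],
       [ 0.00000000e+00,  0.00000000e+00,  0.00000000e+00,
         1.00000000e+00]])}
scene {'vfov': 54.801439892329455, 'cx': 315.88725498754155, 'cy': 194.40387050298793, 'view': array([[-5.30490623e-01,  8.47677685e-01,  4.71599353e-03,
         3.35149784e+02],
       [-4.84730625e-01, -3.07907031e-01,  8.18675444e-01,
         2.29049000e+02],
       [ 6.95424993e-01,  4.32013660e-01,  5.74237126e-01,
        -1.56315412e+03],
       [ 0.00000000e+00,  0.00000000e+00,  0.00000000e+00,
         1.00000000e+00]])}
```

View pics/top0.png

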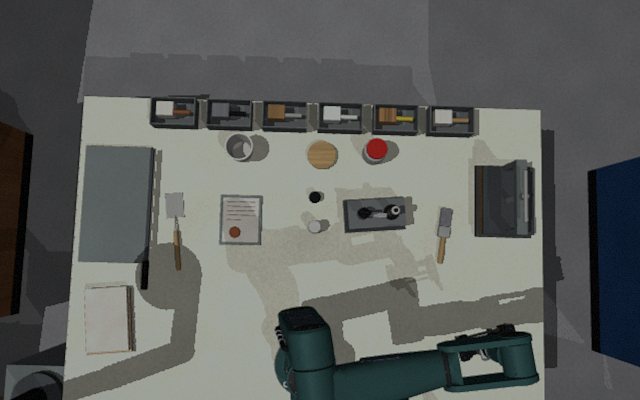

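View pics/scene0.png

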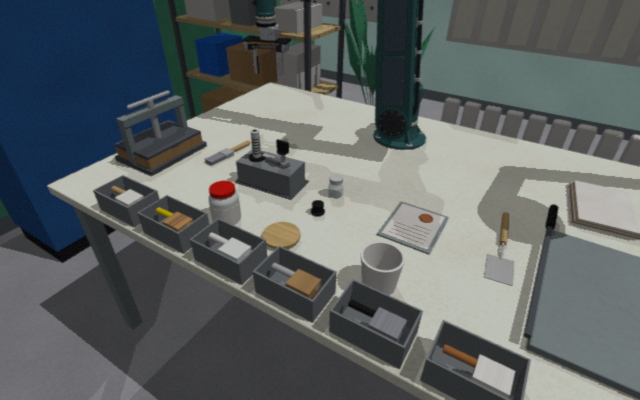

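The top view shows the deed at (240,220) with its red seal at about (235,232). The dock is at (377,214), with the knob at about (365,213) and the lamp tail at about (397,210). The jar is at (315,227) and the loupe at (315,197). The scene view agrees, with the lamp at (255,145) and the knob at (283,150).

```bash
cat > h.py <<'E'
import numpy as np, cv2
from bench import monitor, eyes, env
from scipy.spatial.transform import Rotation as R
def K(m):
    f=200/np.tan(np.radians(m["vfov"])/2); return f,m["cx"],m["cy"]
def ray(m,uv):
    f,cx,cy=K(m); V=np.array(m["view"]); d=np.array([(uv[0]-cx)/f,-(uv[1]-cy)/f,-1.])
    o=-V[:3,:3].T@V[:3,3]; return o,V[:3,:3].T@d
def plane(m,uv,z):
    o,d=ray(m,uv); return (o+d*(z-o[2])/d[2])
def proj(m,p):
    f,cx,cy=K(m); V=np.array(m["view"]); c=V[:3,:3]@np.array(p)+V[:3,3]
    return np.array([cx+f*c[0]/-c[2],cy-f*c[1]/-c[2]])
def tri(a,b):  # [(m,uv),(m,uv)] least squares
    A=np.zeros((3,3));y=np.zeros(3)
    for m,uv in (a,b):
        o,d=ray(m,uv); d=d/np.linalg.norm(d);P=np.eye(3)-np.outer(d,d);A+=P;y+=P@o
    return np.linalg.solve(A,y)
def blobs(mask,amin=10):
    n,l,s,c=cv2.connectedComponentsWithStats(mask.astype(np.uint8))
    return [(s[i,4],c[i].round(1),s[i,:4]) for i in range(1,n) if s[i,4]>=amin]
E
python3 - <<'E'
from h import *
m=eyes.camera_model("top"); im=cv2.cvtColor(cv2.imread("pics/top0.png"),cv2.COLOR_BGR2RGB)
r,g,b=[im[:,:,i].astype(int) for i in range(3)]
red=(r>120)&(g<110)&(r-g>50); red[:,:200]=0;red[:,280:]=0;red[:200]=0;red[260:]=0
for q in blobs(red,8): print(q,plane(m,q[1],10).round(1))
for n,uv,z in (("knob",(365,213),165),("lamp",(397,210),177),("jar",(316,226),65),("loupe",(315,197),34),("dock",(374,214),80),("deed",(240.5,219.5),6)): print(n,plane(m,uv,z).round(0))
ms=eyes.camera_model("scene")
for a,b in (((397,210),(255,131)),((365,213),(283,143))): print(tri((m,a),(ms,b)).round(0))
c=cv2.resize(im[180:255,200:440],None,fx=3.33,fy=3.33,interpolation=cv2.INTER_CUBIC); cv2.imwrite("pics/c1.png",c[:,:,::-1])
E
```

```text
knob [ 531. -184.  165.]
lamp [ 543. -288.  177.]
jar [488. -24.  65.]
loupe [593. -18.  34.]
dock [ 535. -225.   80.]
deed [506. 248.   6.]
[ 542. -286.  177.]
[ 531. -184.  158.]
```

View pics/c1.png

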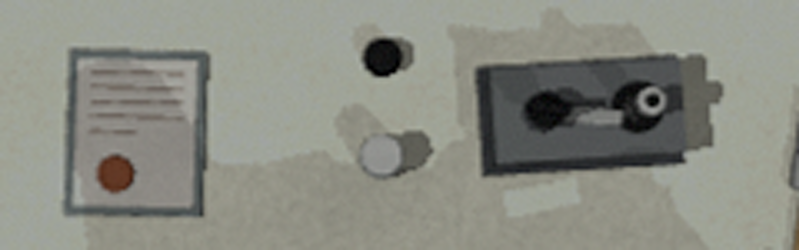

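The crop shows the seal at crop (115,173), which is full-frame (234.5,232). It also shows the dock with the knob on its left and the lamp on its right at crop (652,99). I'll move above the dock for a closer wrist view.

Request:
send_rows(
  moves=[
    [[0.7,-0.3,-0.4],[0,0,0],-1],
    [[0.75,-0.3,-0.4],[0,0,0],-1],
    [[0.75,-0.3,-0.4],[0,0,0],-1],
    [[0.75,-0.3,-0.4],[0,0,0],-1],
    [[0.75,-0.3,-0.2],[0,0,0],-1],
    [[0.75,-0.3,-0.2],[0,0,0],-1],
    [[0.75,-0.3,0],[0,0,0],-1],
    [[0.75,-0.3,0],[0,0,0],-1],
    [[0.7,-0.3,0],[0,0,0],-1],
    [[0.5,-0.3,0],[0,0,0],-1],
  ],
)

```text
t: 1.35
ee_pos: [514.7, -237.8, 324.4]
orientation: [-3.14, 0.001, 0.277]
wrist_force: [0.0, -0.2, -0.2]
opening: 93.9
gripper_force: 0.0
```

Request:
send_rows(
  moves=[
    [[0,0,0],[0,0,-0.055],-1],
    [[0,0,0],[0,0,-0.055],-1],
    [[0,0,0],[0,0,-0.055],-1],
    [[0,0,0],[0,0,-0.055],-1],
    [[0,0,0],[0,0,-0.055],-1],
    [[0,0,0],[0,0,-0.055],-1],
    [[0,0,0],[0,0,-0.055],-1],
    [[0,0,0],[0,0,-0.03],-1],
    [[0,0,0],[0,0,0],-1],
    [[0,0,0],[0,0,0],-1],
  ],
)

```text
t: 2.6
ee_pos: [513.5, -239.2, 325.1]
orientation: [-3.141, -0.0, 1.578]
wrist_force: [0.7, 0.4, 0.3]
opening: 94.2
gripper_force: 0.0
```

Run:
```python
from h import *
s=monitor.get_state(); print({k:np.round(s[k],3) for k in("t","qpos","ee_pos","orientation","wrist_force")})
m=eyes.camera_model("wrist"); im=eyes.read_camera("wrist"); cv2.imwrite("pics/w1.png",im[:,:,::-1])
V=np.array(m["view"]); print(m["vfov"],m["cx"],m["cy"],-V[:3,:3].T@V[:3,3],V[2,:3]); import pickle; pickle.dump(m,open("w1.pkl","wb"))
print(proj(m,(531,-184,165)),proj(m,(543,-287,177)))
```

```text
{'t': np.float64(2.6), 'qpos': array([-0.536,  0.134,  1.084, -0.   ,  1.924, -0.543]), 'ee_pos': array([ 513.494, -239.168,  325.123]), 'orientation': array([-3.141, -0.   ,  1.578]), 'wrist_force': array([0.655, 0.432, 0.309])}
60.44909870601072 317.29260681893305 198.9697488222723 [ 513.61248983 -169.25984235  503.38351002] [-9.16058498e-04  2.42037647e-01  9.70266426e-01]
[335.43422653 129.17113856] [345.96587179 234.21173858]
```

View pics/w1.png

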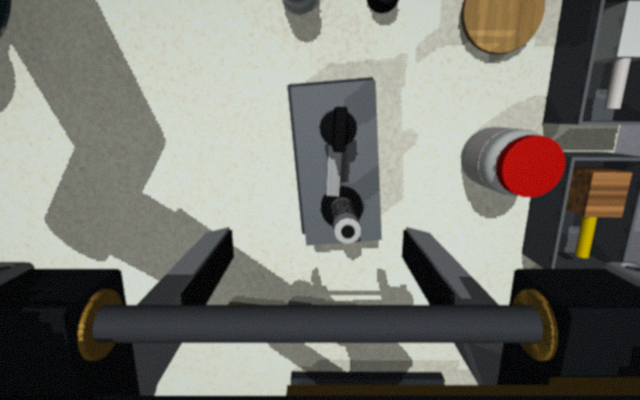

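The wrist view shows the dock top with its upper corners at (289,85) and (373,79). The knob is at about (340,128), the keeper arm at (333,175) and the lamp tail end at (347,231).

Run:
```python
from h import *; import pickle
m=pickle.load(open("w1.pkl","rb")); im=cv2.imread("pics/w1.png")
g=cv2.cvtColor(im,cv2.COLOR_BGR2GRAY)
mk=((g>60)&(g<125)); mk=g<125
mk[:, :270]=0; mk[:,400:]=0; mk[:70]=0; mk[255:]=0
for lo,hi in ((0,35),):
    k=(g<hi)&mk; k[160:]=0
    for q in blobs(k,40):
        print(q)
c=cv2.resize(im[70:260,270:400],None,fx=4.2,fy=3.1*4.2/3.1,interpolation=cv2.INTER_CUBIC)[:,:]
c=cv2.resize(c,None,fx=.74,fy=.74); cv2.imwrite("pics/w1c.png",cv2.convertScaleAbs(c,alpha=1.6,beta=20)); print(c.shape)
```

```text
(np.int32(1123), array([338.1, 128.8]), array([320, 108,  36,  45], dtype=int32))
(591, 404, 3)
```

View pics/w1c.png

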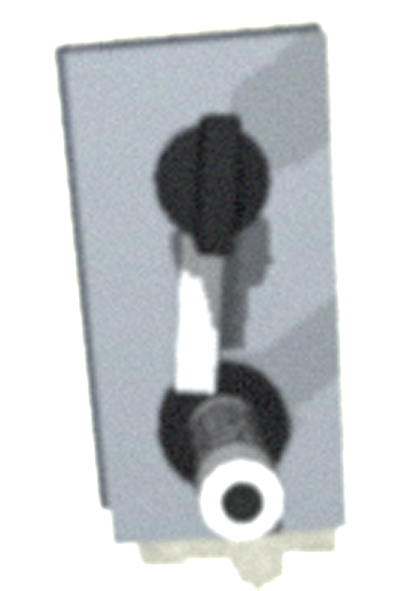

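Run:
```python
from h import *; import pickle
m=pickle.load(open("w1.pkl","rb")); print(m.keys())
P=lambda u,v,z: plane(m,(270+u/3.108,70+v/3.108),z)
A=[P(63,47,80),P(326,27,80),P(343,525,80),P(113,540,80)]
for a in A: print(a.round(1))
for n,u,v,z in (("knobtop",222,184,165),("bar+",222,117,165),("bar-",217,250,165),("lamp end",241,501,177),("arm tip",195,390,95),("skirt",212,182,130),("collar",224,425,88)): print(n,P(u,v,z).round(1))
t=eyes.camera_model("top"); im=cv2.imread("pics/top0.png").astype(int); 
b,g,r=im[:,:,0],im[:,:,1],im[:,:,2]
red=(r-g>30)&(r-b>30); red[:225]=0;red[240:]=0;red[:,225:][:,20:]=0;red[:,:225]=0
for q in blobs(red,5): print(q,plane(t,q[1],10).round(1))
```

```text
dict_keys(['vfov', 'cx', 'cy', 'view'])
[ 481.4 -137.3   80. ]
[ 580.3 -129.5   80. ]
[ 596.9 -328.2   80. ]
[ 500.1 -335.6   80. ]
knobtop [ 536.8 -184.   165. ]
bar+ [ 536.3 -163.8  165. ]
bar- [ 535.7 -204.4  165. ]
lamp end [ 544.5 -283.8  177. ]
arm tip [ 532.9 -266.6   95. ]
skirt [ 535.7 -184.9  130. ]
collar [ 545.1 -282.7   88. ]
(np.int32(80), array([234.3, 231.8]), array([230, 227,  10,  10], dtype=int32)) [461.1 268.4  10. ]
```

Request:
send_rows(
  moves=[
    [[0.3,0.13,0],[0,0,0.011],-1],
    [[0.6,0.24,0],[0,0,0],-1],
    [[0,0,0.3],[0,0,0],-1],
    [[0,0,0.6],[0,0,0],-1],
    [[0,0,0.6],[0,0,0],-1],
    [[0,0,0.5],[0,0,0],-1],
    [[0,0,0.4],[0,0,0],-1],
    [[0,0,0.2],[0,0,0],-1],
    [[0,0,0],[0,0,0],-1],
    [[0,0,0],[0,0,0],-1],
  ],
)

```text
t: 3.9
ee_pos: [537.2, -185.8, 170.9]
orientation: [3.139, 0.001, 1.545]
wrist_force: [1.0, -0.9, 0.8]
opening: 93.8
gripper_force: 0.0
```

Request:
send_rows(
  moves=[
    [[0.03,-0.02,0.3],[0,0,0],-1],
    [[0,0,0.29],[0,0,0],-1],
    [[0,0,0],[0,0,0],1],
    [[0,0,0],[0,0,0],1],
    [[0,0,0],[0,0,0],1],
    [[0,0,0],[0,0,0],1],
    [[0,0,0],[0,0,0],1],
    [[0,0,0],[0,0,0],1],
    [[0,0,0],[0,0,0],1],
    [[0,0,0],[0,0,0],1],
  ],
  squeeze=40,
)

```text
t: 5.15
ee_pos: [535.4, -183.7, 134.1]
orientation: [-3.142, 0.0, 1.545]
wrist_force: [-0.4, 0.7, 0.1]
opening: 17.5
gripper_force: 0.0
```

Request:
send_rows(
  moves=[
    [[0,0,0],[0,0,0],1],
    [[0,0,0],[0,0,0],1],
    [[0,0,0],[0,0,0],1],
    [[0,0,0],[0,0,0.025],1],
    [[0,0,0],[0,0,0.025],1],
    [[0,0,0],[0,0,0.025],1],
    [[0,0,0],[0,0,0.025],1],
    [[0,0,0],[0,0,0.025],1],
    [[0,0,0],[0,0,0.025],1],
    [[0,0,0],[0,0,0.025],1],
  ],
)

```text
t: 6.4
ee_pos: [535.3, -183.8, 134.0]
orientation: [3.141, 0.0, 0.993]
wrist_force: [-1.2, -0.2, -0.1]
opening: 12.2
gripper_force: 40.0
```

Request:
send_rows(
  moves=[
    [[0,0,0],[0,0,0.03],1],
    [[0,0,0],[0,0,0.03],1],
    [[0,0,0],[0,0,0.03],1],
    [[0,0,0],[0,0,0.03],1],
    [[0,0,0],[0,0,0.03],1],
    [[0,0,0],[0,0,0.01],1],
    [[0,0,0],[0,0,0],1],
    [[0,0,0],[0,0,0],1],
    [[0,0,0],[0,0,0],1],
    [[0,0,0],[0,0,0],1],
  ],
)

```text
t: 7.65
ee_pos: [535.5, -183.9, 134.0]
orientation: [3.141, 0.0, 0.493]
wrist_force: [0.3, -1.2, -0.9]
opening: 11.6
gripper_force: 40.0
```

Request:
send_rows(
  moves=[
    [[0,0,0],[0,0,0],0],
    [[0,0,0],[0,0,0],0],
    [[0,0,0],[0,0,0],0],
    [[0,0,0],[0,0,0],0],
    [[0,0,-0.2],[0,0,0],0],
    [[0,0,-0.5],[0,0,0],0],
    [[0,0,-0.8],[0,0,0],-1],
    [[0,0,-0.8],[0,0,0],-1],
    [[0,0,-0.7],[0,0,0],-1],
    [[0,0,0],[0,0,0],-1],
  ],
)

```text
t: 8.9
ee_pos: [536.7, -184.3, 320.1]
orientation: [3.133, -0.006, 0.493]
wrist_force: [-0.7, -0.3, 0.0]
opening: 83.6
gripper_force: 0.0
```

Run:
```python
from h import *; import pickle
s=monitor.get_state(); print({k:np.round(s[k],3) for k in("t","qpos","ee_pos","orientation")})
m=eyes.camera_model("wrist"); im=eyes.read_camera("wrist"); cv2.imwrite("pics/w2.png",im[:,:,::-1]); pickle.dump(m,open("w2.pkl","wb"))
print(proj(m,(544,-283,177)),proj(m,(536,-184,165)))
```

```text
{'t': np.float64(8.9), 'qpos': array([-0.431,  0.126,  1.103,  0.   ,  1.902,  0.648]), 'ee_pos': array([ 536.693, -184.256,  320.131]), 'orientation': array([ 3.133, -0.006,  0.493])}
[407.3560599  229.56876594] [315.15712282 187.89793493]
```

View pics/w2.png

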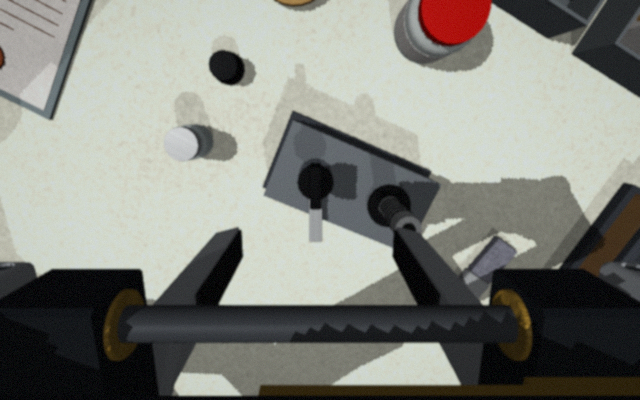

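The keeper arm now points to the dock's -x side, at (315,225) in the image, clear of the lamp tail end at (408,226). Next I'll align over the lamp.

Request:
send_rows(
  moves=[
    [[0,0,0],[0,0,-0.0475],-1],
    [[0,0,0],[0,0,-0.0475],-1],
    [[0,0,0],[0,0,-0.0475],-1],
    [[0,0,0],[0,0,-0.0475],-1],
    [[-0.47,0.29,0],[0,0,0],-1],
    [[-0.47,0.29,0],[0,0,0],-1],
    [[-0.47,0.29,0],[0,0,0],-1],
    [[0,0,0.7],[0,0,0],-1],
    [[0,0,0.6],[0,0,0],-1],
    [[0,0,0],[0,0,0],-1],
  ],
)

```text
t: 10.2
ee_pos: [540.1, -281.5, 229.9]
orientation: [-3.13, -0.001, 1.089]
wrist_force: [0.4, 0.1, -0.2]
opening: 94.1
gripper_force: 0.0
```

Run:
```python
from h import *; import pickle
s=monitor.get_state(); print({k:np.round(s[k],3) for k in("t","qpos","ee_pos","orientation")})
m=eyes.camera_model("wrist"); im=eyes.read_camera("wrist"); cv2.imwrite("pics/w3.png",im[:,:,::-1])
print(proj(m,(544,-283,177)))
```

```text
{'t': np.float64(10.2), 'qpos': array([-0.573,  0.226,  1.165, -0.   ,  1.763, -0.092]), 'ee_pos': array([ 540.061, -281.474,  229.854]), 'orientation': array([-3.130e+00, -1.000e-03,  1.089e+00])}
[323.51459616 215.62712143]
```

View pics/w3.png

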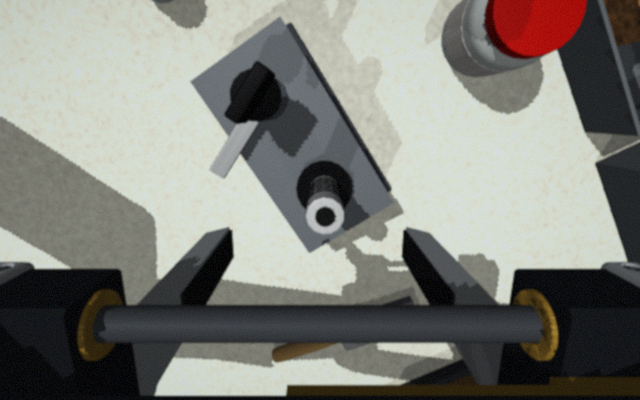

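The tail end is at (324,215), within a pixel of the prediction, so I'll descend.

Request:
send_rows(
  moves=[
    [[0.01,0.02,0.3],[0,0,0],-1],
    [[0,0,0.4],[0,0,0],-1],
    [[0,0,0.4],[0,0,0],-1],
    [[0,0,0.4],[0,0,0],-1],
    [[0,0,0.3],[0,0,0],-1],
    [[0,0,0.1],[0,0,0],-1],
    [[0,0,0],[0,0,0],-1],
    [[0,0,0],[0,0,0],-1],
    [[0,0,0],[0,0,0],-1],
    [[0,0,0],[0,0,0],-1],
  ],
)

```text
t: 11.5
ee_pos: [544.1, -283.1, 122.7]
orientation: [3.14, 0.0, 1.089]
wrist_force: [-0.2, 0.0, 1.1]
opening: 94.2
gripper_force: 0.0
```

Request:
send_rows(
  moves=[
    [[0,0,0.04],[0,0,0],1],
    [[0,0,0],[0,0,0],1],
    [[0,0,0],[0,0,0],1],
    [[0,0,0],[0,0,0],1],
    [[0,0,0],[0,0,0],1],
    [[0,0,0],[0,0,0],1],
    [[0,0,0],[0,0,0],1],
    [[0,0,0],[0,0,0],1],
    [[0,0,0],[0,0,0],1],
    [[0,0,0],[0,0,0],1],
  ],
  squeeze=45,
)

```text
t: 12.75
ee_pos: [543.9, -282.9, 119.7]
orientation: [3.141, 0.0, 1.089]
wrist_force: [0.8, -1.0, 0.1]
opening: 27.5
gripper_force: 45.0
```

Request:
send_rows(
  moves=[
    [[0,0,-0.05],[0,0,0],1],
    [[0,0,-0.1],[0,0,0],1],
    [[0,0,-0.2],[0,0,0],1],
    [[0,0,-0.3],[0,0,0],1],
    [[0,0,-0.4],[0,0,0],1],
    [[0,0,-0.5],[0,0,0],1],
    [[0,0,-0.5],[0,0,0],1],
    [[0,0,-0.5],[0,0,0],1],
    [[0,0,-0.5],[0,0,0],1],
    [[0,0,0],[0,0,0],1],
  ],
)

```text
t: 14.0
ee_pos: [544.8, -283.5, 307.6]
orientation: [3.133, 0.001, 1.09]
wrist_force: [0.6, -0.7, -1.7]
opening: 27.1
gripper_force: 45.0
```

The lamp is held and clear of the socket, with the lens at about z 200. Next I'll yaw to pi and carry it over.

Request:
send_rows(
  moves=[
    [[0,0,-0.04],[0,0,-0.03],1],
    [[0,0,-0.04],[0,0,-0.05],1],
    [[0,0,-0.04],[0,0,-0.054],1],
    [[0,0,-0.04],[0,0,-0.054],1],
    [[0,0,-0.04],[0,0,-0.054],1],
    [[0,0,-0.04],[0,0,-0.054],1],
    [[0,0,-0.04],[0,0,-0.054],1],
    [[0,0,-0.04],[0,0,-0.054],1],
    [[0,0,0],[0,0,-0.054],1],
    [[0,0,0],[0,0,-0.054],1],
  ],
)

```text
t: 15.25
ee_pos: [543.5, -282.6, 320.4]
orientation: [3.141, -0.002, 2.704]
wrist_force: [-0.7, -0.1, -1.6]
opening: 27.4
gripper_force: 45.0
```

Request:
send_rows(
  moves=[
    [[0,0,0],[0,0,-0.054],1],
    [[0,0,0],[0,0,-0.054],1],
    [[0,0,0],[0,0,-0.03],1],
    [[0,0,0],[0,0,0],1],
    [[0.1,0.3,0],[0,0,0],1],
    [[0.15,0.6,0],[0,0,0],1],
    [[0.15,0.7,0],[0,0,0],1],
    [[0.15,0.7,0],[0,0,0],1],
    [[0.15,0.7,0],[0,0,0],1],
    [[0.15,0.7,0],[0,0,0],1],
  ],
)

```text
t: 16.5
ee_pos: [494.3, -59.0, 321.3]
orientation: [3.141, -0.001, 3.129]
wrist_force: [0.6, 0.7, -1.2]
opening: 27.8
gripper_force: 45.0
```

Request:
send_rows(
  moves=[
    [[0.15,0.7,0],[0,0,0],1],
    [[0.15,0.7,0],[0,0,0],1],
    [[0.15,0.7,0],[0,0,0],1],
    [[0.08,0.6,0],[0,0,0],1],
    [[0,0.3,0],[0,0,0],1],
    [[0,0,0],[0,0,0],1],
    [[0,0,0],[0,0,0],1],
    [[0,0,0],[0,0,0],1],
    [[0,0,0],[0,0,0],1],
    [[0,0,0],[0,0,0],1],
  ],
)

```text
t: 17.75
ee_pos: [465.1, 119.5, 321.9]
orientation: [-3.141, 0.0, 3.131]
wrist_force: [0.3, 0.5, -2.2]
opening: 27.5
gripper_force: 45.0
```

Run:
```python
from h import *
s=monitor.get_state(); print({k:np.round(s[k],3) for k in("t","qpos","ee_pos","orientation","opening")})
m=eyes.camera_model("wrist"); im=eyes.read_camera("wrist"); cv2.imwrite("pics/w4.png",im[:,:,::-1])
b,g,r=[im[:,:,i].astype(int) for i in (2,1,0)]
for q in blobs((r-g>30)&(r-b>30),60): print(q,plane(m,q[1],10).round(1))
```

```text
{'t': np.float64(17.75), 'qpos': array([ 0.133, -0.062,  1.293, -0.   ,  1.911, -1.426]), 'ee_pos': array([465.136, 119.511, 321.856]), 'orientation': array([-3.141,  0.   ,  3.131]), 'opening': np.float64(27.548)}
(np.int32(170), array([573.9, 136.6]), array([570, 120,   9,  35], dtype=int32)) [431.6 480.8  10. ]
(np.int32(602), array([420.9, 159.1]), array([407, 146,  29,  28], dtype=int32)) [460.9 267.5  10. ]
(np.int32(72), array([244.5, 342.3]), array([243, 331,   4,  23], dtype=int32)) [759.1  -3.7  10. ]
(np.int32(1153), array([ 76.9, 381.2]), array([ 57, 364,  43,  33], dtype=int32)) [ 831.8 -292.8   10. ]
```

View pics/w4.png

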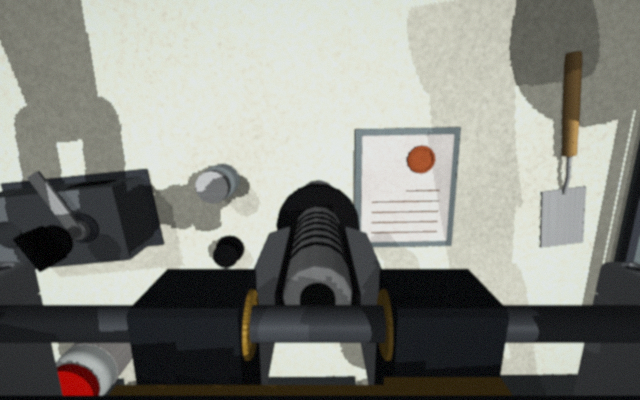

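The seal is confirmed at image (421,159), which is world (461,267.7,10). The lamp is held straight in the fingers, so I'll tilt it now.

Request:
send_rows(
  moves=[
    [[0,0,0],[-0.02,0,0],1],
    [[0,0,0],[-0.04,0,0],1],
    [[0,0,0],[-0.05,0,0],1],
    [[0,0,0],[-0.05,0,0],1],
    [[0,0,0],[-0.05,0,0],1],
    [[0,0,0],[-0.04,0,0],1],
    [[0,0,0],[0,0,0],1],
    [[0,0,0],[0,0,0],1],
    [[0,0,0],[0,0,0],1],
    [[0,0,0],[0,0,0],1],
  ],
)

```text
t: 19.05
ee_pos: [465.0, 120.6, 322.7]
orientation: [2.358, 0.002, 3.133]
wrist_force: [-0.2, 0.2, -2.8]
opening: 27.5
gripper_force: 45.0
```

```bash
cat > aim.py <<'E'
from h import *
s=monitor.get_state(); print({k:np.round(s[k],3) for k in("t","qpos","ee_pos","orientation","opening")})
Rm=R.from_euler("xyz",s["orientation"]).as_matrix(); S=np.array([461,267.7,10])
d=Rm[:,2]; print("d",d.round(3),"slant",np.degrees(np.arccos(-d[2])))
T=S-207.7*d; print("target",T.round(1),"tool shift /60",(Rm.T@(T-s["ee_pos"])/60).round(3))
E
python3 aim.py
```

```text
{'t': np.float64(19.05), 'qpos': array([-0.386, -0.073,  1.503,  0.779,  1.935, -1.743]), 'ee_pos': array([465.023, 120.642, 322.721]), 'orientation': array([2.358e+00, 2.000e-03, 3.133e+00]), 'opening': np.float64(27.483)}
d [ 0.007  0.706 -0.708] slant 44.91292584712171
target [459.5 121.1 157.1] tool shift /60 [ 0.098 -1.944  1.959]
```

Request:
send_rows(
  moves=[
    [[0.02,-0.2,0.2],[0,0,0],1],
    [[0.02,-0.3,0.3],[0,0,0],1],
    [[0.02,-0.35,0.35],[0,0,0],1],
    [[0.02,-0.35,0.35],[0,0,0],1],
    [[0.02,-0.35,0.35],[0,0,0],1],
    [[0,-0.25,0.25],[0,0,0],1],
    [[0,-0.14,0.15],[0,0,0],1],
    [[0,0,0],[0,0,0],1],
    [[0,0,0],[0,0,0],1],
    [[0,0,0],[0,0,0],1],
  ],
)

```text
t: 20.3
ee_pos: [459.7, 120.2, 157.8]
orientation: [2.357, 0.002, 3.132]
wrist_force: [-0.1, 0.8, -1.6]
opening: 27.7
gripper_force: 45.0
```

```bash
python3 aim.py
python3 - <<'E'
from h import *
s=monitor.get_state();Rm=R.from_euler("xyz",s["orientation"]).as_matrix();d=Rm[:,2];L=s["ee_pos"]+107.7*d
m=eyes.camera_model("scene"); im=eyes.read_camera("scene"); a=proj(m,L); w=proj(m,[461,267.7,10]); c=proj(m,L-68*d); print(a,w,c)
x0,y0=int(a[0])-80,int(a[1])-60
c=cv2.resize(im[y0:y0+120,x0:x0+160],None,fx=5,fy=5,interpolation=cv2.INTER_CUBIC)
cv2.imwrite("pics/s5.png",c[:,:,::-1]); print(x0,y0)
E
```

```text
{'t': np.float64(20.3), 'qpos': array([-0.392, -0.   ,  1.766,  0.722,  1.691, -1.982]), 'ee_pos': array([459.706, 120.2  , 157.82 ]), 'orientation': array([2.357e+00, 2.000e-03, 3.132e+00]), 'opening': np.float64(27.691)}
d [ 0.009  0.706 -0.708] slant 44.952525021437495
target [459.2 121.  157. ] tool shift /60 [ 0.009 -0.001  0.019]
[405.31875547 190.19206761] [425.1702286  218.02892945] [391.80832406 171.14120964]
325 130
```

View pics/s5.png

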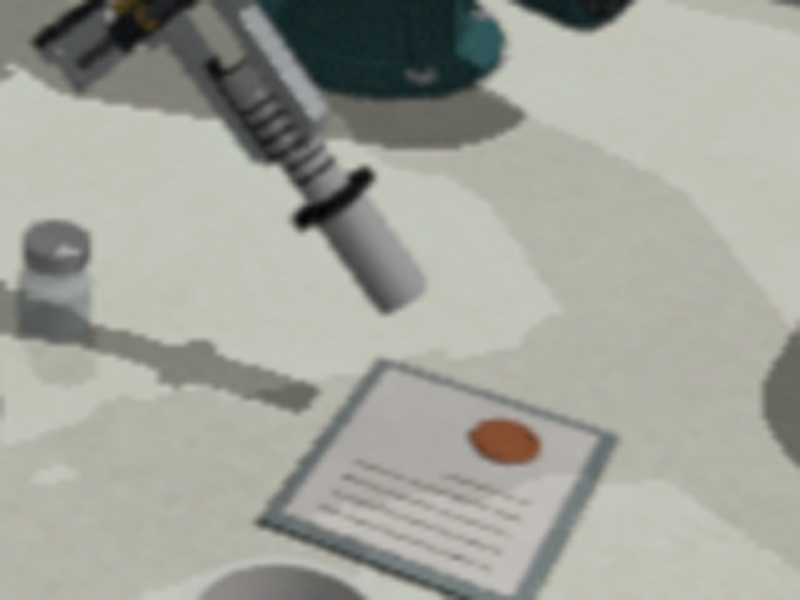

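The crop shows the lens at about (405,298), against (402,301) predicted. The collar is at (337,203), and the lamp axis runs to the seal at (505,441). Everything lines up, so I'll make a tiny trim, settle and hand in.

Request:
send_rows(
  moves=[
    [[0.01,0,0.02],[0,0,0],1],
    [[0,0,0],[0,0,0],1],
    [[0,0,0],[0,0,0],1],
    [[0,0,0],[0,0,0],1],
    [[0,0,0],[0,0,0],1],
    [[0,0,0],[0,0,0],1],
    [[0,0,0],[0,0,0],1],
    [[0,0,0],[0,0,0],1],
    [[0,0,0],[0,0,0],1],
    [[0,0,0],[0,0,0],1],
  ],
)

```text
t: 21.6
ee_pos: [458.5, 121.3, 156.0]
orientation: [2.356, -0.0, 3.132]
wrist_force: [0.4, 0.4, -1.6]
opening: 27.5
gripper_force: 45.0
```

```bash
python3 aim.py; python3 -c "
from bench import hand_in
print(hand_in())"
```

```text
{'t': np.float64(21.6), 'qpos': array([-0.391, -0.   ,  1.77 ,  0.722,  1.689, -1.983]), 'ee_pos': array([458.46 , 121.28 , 155.966]), 'orientation': array([ 2.356, -0.   ,  3.132]), 'opening': np.float64(27.499)}
d [ 0.007  0.707 -0.707] slant 44.99649405425139
target [459.5 120.9 156.9] tool shift /60 [-0.018  0.006 -0.016]
the job is handed in; nothing more can be done
None
```

The job is handed in at 21.6 s of the 54 s allowed: the knob is turned past its click, and the lamp is out of its socket and held still at a 45° slant, its lens about 10 cm from the wax seal and aimed within about 2 mm of its centre by my measurements; no verdict was returned.

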